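# Offer the detector arm up to its post

## Robot

A 7-joint arm with a two-finger parallel gripper is mounted at the origin on a cart in front of the work surface, level with it; the furniture and walls round the work are solid. World frame = base frame: x ahead of the robot, y to its left, z up, the work surface at z = 0. Lengths are in m, angles in rad, forces in N, time in s.
With the tool pointing down it reaches from about 0.4 to 0.9 m from the base axis. Payload 5.6 kg.
Tool frame: the origin (TCP) lies midway between the tips of the shut fingers; the grasp point (between the pads) lies 19 mm behind it; x points along the fingers, y is the direction in which the jaws open and shut, and the axes are right-handed (so a half turn about x gives the same grasp; the last joint's range is limited). The gripper opens to 92 mm and grips with 3 to 60 N. Pads are 20 mm wide; open, the fingers measure 128 mm over their backs; the gripper's body (75 mm by 189 mm) begins 69 mm behind the grasp point.
Start: joints at [1.147, 0.468, -0.012, 1.603, 0.006, 1.071, -0.056], TCP at [0.242, -0.603, 0.215] pointing down, gripper open.
Joint ranges: [-2.53, 2.53], [-0.31, 2.02], [-1.57, 1.55], [0.28, 2.44], [-1.29, 4.43], [0.15, 1.84], [-2.92, 2.92]. Speed limits (rad/s): [2.57, 2.57, 3.14, 3.14, 3.14, 3.14, 3.14].

## Interface

Orientations are given as a rotation vector (axis times angle).
In Python, from plant import ctrl, vision gives the robot as it stands. The module is installed in compiled form; this text tells all that it offers.
- The arm moves only by the tool step_arm, never from a script. Its argument "plan" is a list of rows, each an object with "angular": the turn, a rotation vector about the tool's x, y, z in degrees, a list of three; "xyz": the shift along the tool's x, y, z in m, a list of three; "hand": the opening, from 0 (shut) to 1 (fully open). A call has 1 to 8 rows; each row shifts and turns the commanded pose from where the row before left it, along the tool's axes as they then stand; what a row does not reach is not made up. A row lasts 1/10 s, in which the tool goes at most 50 mm and 8.59 degrees, less where a joint would pass 70% of its speed; a pose out of reach is approached as far as the arm can. A call is refused whole if a number of a shift passes 0.05 or a number of a turn 8.59, either way. A call with a gripper value outside its range is refused whole. The fingers move at their own pace and stop on an object; "newtons" is the grip in N (left out, the last holds). Time passes only in rows, so rows that do not move let the fingers close. It gives the time, the measured TCP pose, the force and the opening at its end, in the units of the state.
- ctrl.sense(): the state, without advancing time (a new reading comes with each control period).
- vision.capture(name): name is "scene" or "top" or "wrist"; returns (picture, depth): 400x640x3 uint8, red, green, blue; 400x640 float32, m along the optical axis (not along the pixel's ray), 0 where there is no reading.
- vision.camera_info(name): a dict with "K" (3x3 intrinsics, pixels), "rvec" (rotation vector, rad) and "tvec" (3), from world to camera coordinates, as OpenCV has them. Camera axes: x right, y down, z forward; pixel columns grow to the right and rows downward; lengths in m; the calibration is good to about 2 mm. A picture is of the moment at which its call begins: read the wrist's pose just before it. camera_info takes no time and is no camera call; for the wrist camera it gives the pose at the moment of the call.
- ctrl.close_job(): hands the job in, once; it reports no verdict.
The state is a dict: "time_s": time; "joint_pos": joint angles; "joint_vel": joint speeds; "joint_efforts": joint torques, N m; "tcp_pos": TCP position; "orientation": TCP orientation; "ft_force": force on the tool from outside, world axes, zero at the start; "ft_torque": the same for the moment, N m; "gripper_width": finger opening in m.
Only numpy, scipy, OpenCV 4.12 (cv2) and the standard library are available. Lean on these libraries where they do the work, as an engineer would, in place of code of your own. Each camera call takes 0.05 s, during which the arm holds its last target.

## Task

A loose post holder has been left standing on the base plate of the measuring stand, in the way of the detector arm: stand it upright on the open tabletop to the right of the stand, at least a hand's width from the stand's post and dish. Then pick up the detector arm by its balance point, slip its clamp down over the stand's post with the sensor above the sample dish, and finish still holding it there: level, the clamp half-way down the bare steel of the post, carried by the gripper and not set down on the stand, so that I can tighten the clamp screw. Leave the other things where they are.

Things in the scene. Friction and masses are not known exactly. Their poses are not given: they have to be found in the camera images.
- stand_post (a point): Point on the axis of the measuring stand's post, half-way up its bare steel, 103 mm above the tabletop. The post (12 mm across, top at 123 mm) rises out of a fixed light-grey post holder (barrel 24 mm across, top at 83 mm, black thumb screw at its -x side) on a dark base plate 270x80x8 mm, which reaches from x -45 to +225 mm. x axis: along the plate to the sample dish; z up.
- stand_dish (a point): Centre of the white sample dish (60 mm across, dark chips in it, top 20 mm above the tabletop) that is fixed in an aluminium ring seat 72 mm across on the same base plate, 180 mm along x from the post.
- detector_balance (a point): Balance point of the detector arm, on its bar's centre line, 14 mm above the arm's underside. Loose aluminium arm lying flat, about 225 mm long, 0.33 kg: clamp block, bar 12 mm wide and 12 high (8 to 20 mm above the underside; free 101 mm towards the clamp and 30 mm towards the sensor), sensor. Grip it across the bar's width; the sensor end is the heavy one. x axis: along the bar to the sensor; z up.
- detector_clamp (a point): Centre of the bore in the arm's clamp block, 10 mm above the arm's underside, 120 mm along -x from the balance point. Block 36x36x20 mm with a slit and a black screw knob at one side; vertical through bore 18 mm across, opening as a 10 mm deep lead-in cone to 26 mm across at the underside.
- detector_sensor (a point): Centre of the arm's heavy round black sensor, 13 mm above the arm's underside, 60 mm along +x from the balance point. Sensor 48 mm across and 26 mm high, window down, in an aluminium band 55 mm across.
- loose_holder_mid (a point): Axis of the loose post holder that is in the way, half-way up (52.5 mm above its foot). Black barrel 24 mm across, 75 mm high; steel post 12 mm across above it; 105 mm high in all, about 0.16 kg. It stands on the 8 mm base plate between post and dish. A thumb screw 12 mm thick sticks out 28 mm from the axis to its -y side, 57 to 69 mm above the foot; grip the barrel across its x axis.
- short_holder: Bystander: a shorter light-grey post holder, 95 mm high, standing at the back right of the middle. Origin under its centre.
- loose_filter: Bystander: square framed filter 50 x 50 x 9 mm lying flat at the front edge on the right. Origin under its centre.
- dropper: Bystander: small brown dropper bottle, 32 mm across, 105 mm high, at the back left. Origin under its centre.
- slot_clamp: Bystander: grey slotted clamp 26 x 75 x 17 mm lying at the back right. Origin under its centre.
There are look-alikes about, which are no part of the job. Leave any red look-alike of the part that bears loose_holder_mid alone.

How it is judged:
By the outcome, as a careful person would: the job done as asked, in the order asked, and still so for the second after the job is handed in, while the arm keeps its last pose, push and grip.
It also fails if it takes over 61 s, if anything falls off the work surface, if the arm or the gripper's body presses on something with over 40 N, if the wrist force passes 120 N, or if a joint passes its speed limit or range.

## Working session

There is one attempt and no reset: what is moved stays moved. The work goes in short steps, Python scripts to look and compute and a tool call to move; the robot and the scene stay as the last step left them, time stands still between calls to the robot, and variables do not carry over. Pictures are saved under pics/ and viewed, and the job is handed in when it is done.

Besides the shell and the picture viewer there is one more tool, called as name(argument=value, ...), one argument or row to a line, values as JSON. step_arm: Moves the arm, as the interface text tells. Its arguments: {"type":"object","properties":{"plan":{"type":"array"},"newtons":{"type":"number"}},"required":["plan"]}

```bash
mkdir -p pics
cat > h.py <<'E'
import numpy as np, cv2, pickle
from plant import ctrl, vision
from scipy.spatial.transform import Rotation as R
def cap(n,tag):
    ci=vision.camera_info(n); im,d=vision.capture(n)
    pickle.dump((im,d,ci),open(f'{tag}.pkl','wb'))
    cv2.imwrite(f'pics/{tag}.png',im[:,:,::-1]); return im,d,ci
def ld(tag): return pickle.load(open(f'{tag}.pkl','rb'))
def cam(ci):
    M=cv2.Rodrigues(np.array(ci['rvec'],float))[0]; t=np.array(ci['tvec'],float).ravel(); return np.array(ci['K']),M,t
def ray(ci,u,v,z):
    K,M,t=cam(ci); d=M.T@np.linalg.solve(K,[u,v,1.]); c=-M.T@t
    return c+d*(z-c[2])/d[2]
def proj(ci,p):
    K,M,t=cam(ci); q=K@(M@np.array(p)+t); return q[:2]/q[2]
def cloud(d,ci):
    K,M,t=cam(ci); v,u=np.mgrid[:d.shape[0],:d.shape[1]]
    P=np.stack([(u-K[0,2])/K[0,0]*d,(v-K[1,2])/K[1,1]*d,d],-1)
    W=(P-t)@M; W[d<=0]=np.nan; return W
E
python3 - <<'E'
from h import *
s=ctrl.sense(); print(s)
cap('scene','s0');cap('top','t0')
for n in('scene','top','wrist'):
    K,M,t=cam(vision.camera_info(n)); print(n,K[0,0],-M.T@t, M[2])
E
```

```text
{'time_s': 0.0, 'joint_pos': array([ 1.1469649 ,  0.46838704, -0.01158497,  1.6036646 ,  0.00599252,
        1.07140922, -0.05626831]), 'joint_vel': array([ 1.52406643e-04,  2.41421745e-03, -1.86652376e-03, -1.55580549e-03,
       -9.83687094e-05, -1.18034938e-03, -1.54135896e-03]), 'joint_efforts': array([-6.36039385e-04, -5.20572031e+01, -1.24650425e-02, -2.43749338e+01,
       -5.66626713e-02,  1.73364999e-02,  1.91089521e-04]), 'tcp_pos': array([ 0.24129699, -0.60289194,  0.213617  ]), 'orientation': array([ 2.01325314,  0.38991294, -2.01422204]), 'ft_force': array([-0.0253799 , -0.25993144, -0.1458568 ]), 'ft_torque': array([-0.02982787, -0.03489262,  0.0138284 ]), 'gripper_width': 0.09191466760096416}
scene 516.7560026810008 [-0.34450966  0.94479754  0.89546084] [ 0.5958488  -0.58161511 -0.55379426]
top 400.1299837106511 [0.45116127 0.06903104 1.36202678] [ 5.26161384e-02  7.81213745e-04 -9.98614506e-01]
wrist 325.8695031920151 [ 0.30973667 -0.57681373  0.38453612] [-0.24164651 -0.09519926 -0.96568321]
```

```bash
ls .
```

```text
h.py
pics
s0.pkl
t0.pkl
```

View pics/s0.png

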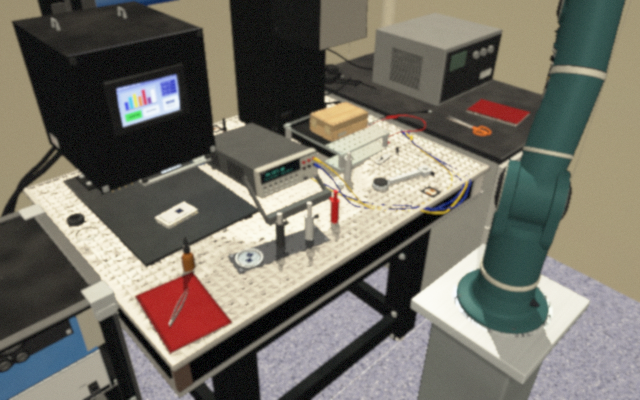

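View pics/t0.png

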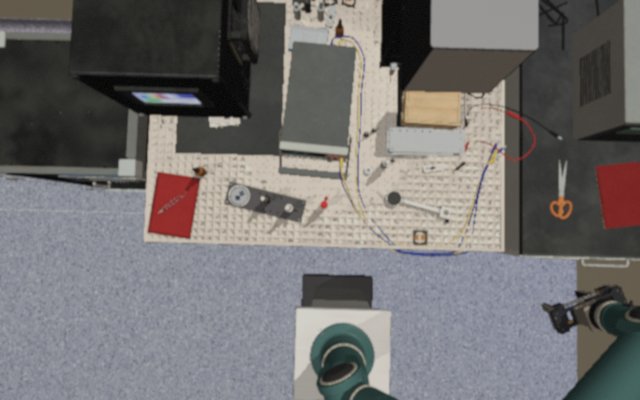

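Run:
```python
from h import *
im,d,ci=ld('t0'); W=cloud(d,ci)
c=cv2.resize(im[140:260,200:360],None,fx=5,fy=5,interpolation=cv2.INTER_CUBIC)
cv2.imwrite('pics/t0a.png',c[:,:,::-1])
c=cv2.resize(im[140:260,350:510],None,fx=5,fy=5,interpolation=cv2.INTER_CUBIC)
cv2.imwrite('pics/t0b.png',c[:,:,::-1])
for n,u,v,z in [('dish',238,195,.02),('lh',264,200,.1),('post',290,209,.12),('red',324,203,.1),('sensor',393,199,.026),('clamp',445,213,.02),('filter',420,237,.009)]:
    print(n,ray(ci,u,v,z).round(3),W[v,u].round(3))
im,d,ci=ld('s0'); 
c=cv2.resize(im[160:290,220:450],None,fx=3.4,fy=3.4,interpolation=cv2.INTER_CUBIC)
cv2.imwrite('pics/s0a.png',c[:,:,::-1])
```

```text
dish [0.524 0.365 0.02 ] [0.524 0.367 0.01 ]
lh [0.506 0.264 0.1  ] [0.506 0.264 0.099]
post [0.479 0.179 0.12 ] [0.48  0.183 0.083]
red [0.502 0.075 0.1  ] [0.502 0.075 0.105]
sensor [ 0.525 -0.155  0.026] [ 0.525 -0.155  0.026]
clamp [ 0.483 -0.332  0.02 ] [ 0.484 -0.336  0.005]
filter [ 0.4   -0.252  0.009] [ 0.4   -0.252  0.006]
```

View pics/t0a.png

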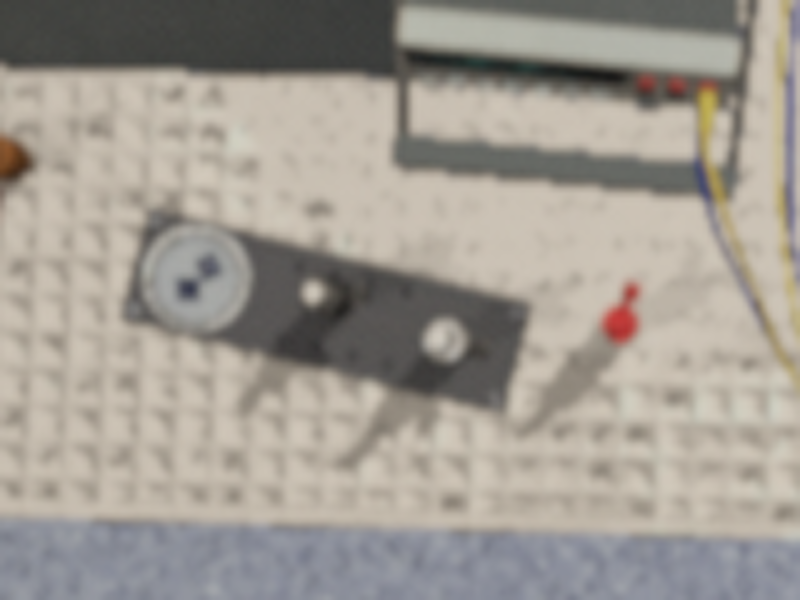

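View pics/t0b.png

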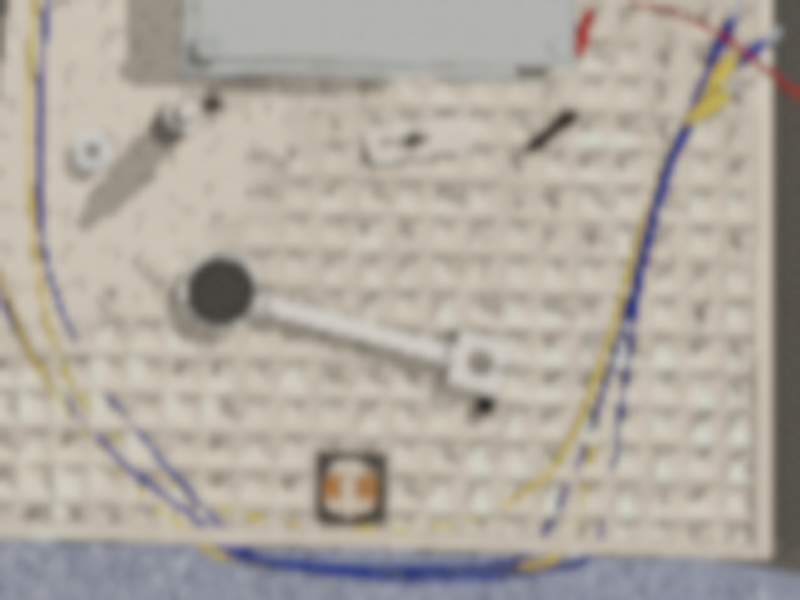

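View pics/s0a.png

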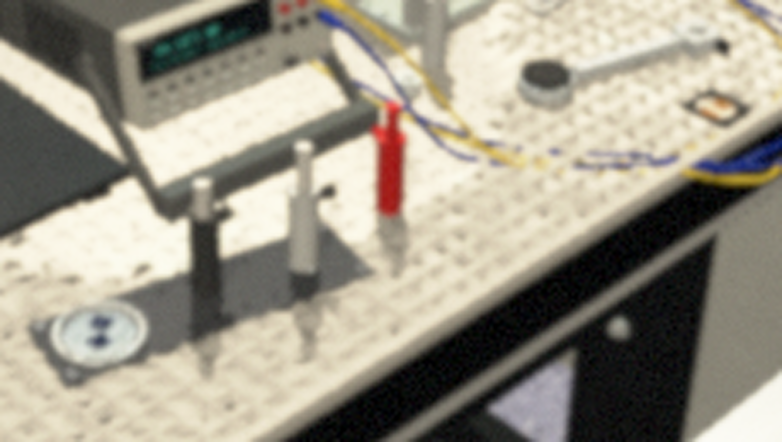

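```bash
cat >> h.py <<'E'
def go(p,jaw=None):
    """print tool-frame shift to reach world TCP p; and turn (deg, tool frame) to make tool x down and y along jaw angle (world yaw deg, mod 180)"""
    s=ctrl.sense(); Rm=R.from_rotvec(s['orientation']).as_matrix(); dp=np.array(p)-s['tcp_pos']
    print('t',round(s['time_s'],2),'tcp',s['tcp_pos'].round(4),'yjaw',round(np.degrees(np.arctan2(Rm[1,1],Rm[0,1])),2),'xdown',Rm[:,0].round(4),'w',round(s['gripper_width'],4),'F',s['ft_force'].round(2),'T',s['ft_torque'].round(2))
    print('shift in present tool axes',(Rm.T@dp).round(4))
    if jaw is not None:
        for a in (jaw,jaw+180):
            a=np.radians(a); y=np.array([np.cos(a),np.sin(a),0]); x=np.array([0,0,-1.]); D=np.stack([x,y,np.cross(x,y)],1)
            rv=np.degrees(R.from_matrix(Rm.T@D).as_rotvec()); print('turn',rv.round(2),'shift in final axes',(D.T@dp).round(4))
E
python3 - <<'E'
from h import *
go([0.47,0.25,0.34])
print(R.from_rotvec(ctrl.sense()['orientation']).as_matrix().round(3))
im,d,ci=ld('t0'); W=cloud(d,ci)
for u,v in [(390,239),(370,214),(358,200),(340,220)]: print(W[v,u].round(4))
E
```

```text
t 0.1 tcp [ 0.2413 -0.603   0.2137] yjaw -68.19 xdown [-7.0e-04  1.4e-03 -1.0e+00] w 0.0919 F [-0.23 -0.49 -0.51] T [-0.04 -0.05  0.05]
shift in present tool axes [-0.1252 -0.7072 -0.5293]
[[-0.001  0.372 -0.928]
 [ 0.001 -0.928 -0.372]
 [-1.    -0.002  0.   ]]
[ 0.3906 -0.1514  0.0051]
[ 0.4729 -0.0816  0.0078]
[ 0.5191 -0.0397  0.0091]
[4.497e-01 1.900e-02 2.000e-04]
```

step_arm(
  plan=[
    {"angular": [0,0,0],"xyz": [-0.015,-0.02,-0.015],"hand": 1},
    {"angular": [0,0,0],"xyz": [-0.015,-0.03,-0.022],"hand": 1},
    {"angular": [0,0,0],"xyz": [-0.015,-0.036,-0.027],"hand": 1},
    {"angular": [0,0,0],"xyz": [-0.015,-0.036,-0.027],"hand": 1},
    {"angular": [0,0,0],"xyz": [-0.015,-0.036,-0.027],"hand": 1},
    {"angular": [0,0,0],"xyz": [-0.015,-0.036,-0.027],"hand": 1},
    {"angular": [0,0,0],"xyz": [-0.015,-0.036,-0.027],"hand": 1},
    {"angular": [0,0,0],"xyz": [-0.015,-0.036,-0.027],"hand": 1},
  ],
)

```text
time_s: 0.9
tcp_pos: [0.3274, -0.2805, 0.3349]
orientation: [2.013, 0.388, -2.014]
ft_force: [1.2, 0.7, -0.4]
gripper_width: 0.0923
```

step_arm(
  plan=[
    {"angular": [0,0,0],"xyz": [0,-0.036,-0.027],"hand": 1},
    {"angular": [0,0,0],"xyz": [0,-0.036,-0.027],"hand": 1},
    {"angular": [0,0,0],"xyz": [0,-0.036,-0.027],"hand": 1},
    {"angular": [0,0,0],"xyz": [0,-0.036,-0.027],"hand": 1},
    {"angular": [0,0,0],"xyz": [0,-0.036,-0.027],"hand": 1},
    {"angular": [0,0,0],"xyz": [0,-0.036,-0.027],"hand": 1},
    {"angular": [0,0,0],"xyz": [0,-0.036,-0.027],"hand": 1},
    {"angular": [0,0,0],"xyz": [0,-0.036,-0.027],"hand": 1},
  ],
)

```text
time_s: 1.7
tcp_pos: [0.4208, 0.0668, 0.3346]
orientation: [2.013, 0.387, -2.013]
ft_force: [1.3, 0.4, 0.2]
gripper_width: 0.0918
```

step_arm(
  plan=[
    {"angular": [0,0,0],"xyz": [0,-0.036,-0.01],"hand": 1},
    {"angular": [0,0,0],"xyz": [0,-0.036,-0.01],"hand": 1},
    {"angular": [0,0,0],"xyz": [0,-0.036,-0.01],"hand": 1},
    {"angular": [0,0,0],"xyz": [0,-0.036,-0.01],"hand": 1},
    {"angular": [0,0,0],"xyz": [0,0,0],"hand": 1},
  ],
)

```text
time_s: 2.2
tcp_pos: [0.4028, 0.2184, 0.3346]
orientation: [2.009, 0.398, -2.009]
ft_force: [0.4, 0.2, -0.9]
gripper_width: 0.092
```

Run:
```python
from h import *
go([0.5,0.26,0.3]); cap('wrist','w1')
```

```text
t 2.2 tcp [0.4028 0.2184 0.3346] yjaw -67.71 xdown [-7.0e-04  2.5e-03 -1.0e+00] w 0.092 F [ 0.37  0.23 -0.94] T [-0.09 -0.01  0.02]
shift in present tool axes [ 0.0347 -0.0015 -0.1057]
```

View pics/w1.png

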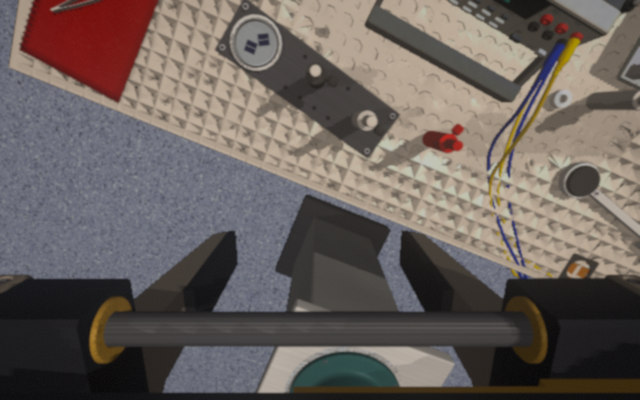

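Run:
```python
from h import *
im,d,ci=ld('w1')
c=cv2.resize(im[0:170,200:410],None,fx=3.5,fy=3.5,interpolation=cv2.INTER_CUBIC)
cv2.imwrite('pics/w1a.png',c[:,:,::-1])
```

```text
(no output)
```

View pics/w1a.png

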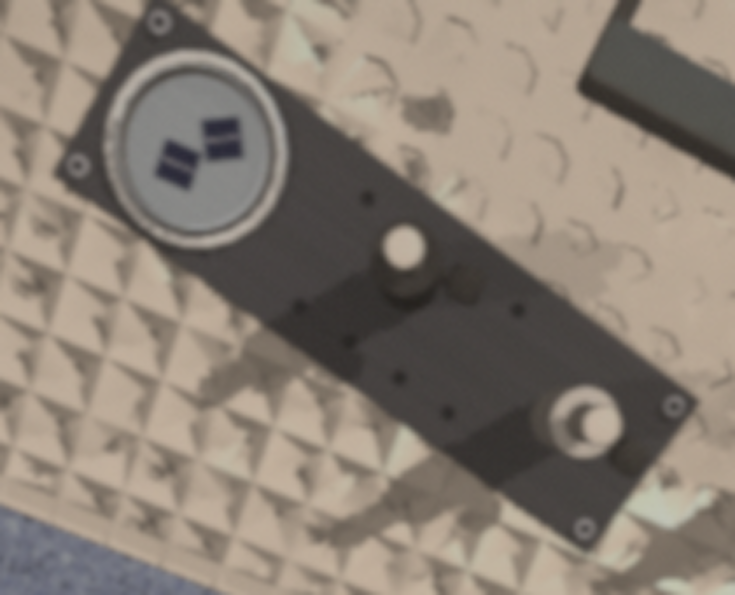

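Run:
```python
from h import *
im,d,ci=ld('w1')
f=lambda x,y,z: ray(ci,200+(x+.5)/3.5-.5,(y+.5)/3.5-.5,z)
a,b,c,e=[f(*p,.008) for p in[(160,20),(78,165),(674,406),(585,528)]]
print('screws',a.round(4),b.round(4),c.round(4),e.round(4))
ax=(a+b-c-e)[:2]; ax/=np.linalg.norm(ax); ctr=(a+b+c+e)[:2]/4
print('axis',ax,np.degrees(np.arctan2(ax[1],ax[0])),'ctr',ctr,'post=',ctr-.09*ax,'dish',ctr+.09*ax)
print('post top',f(601,422,.123)); print('barreltop',f(585,422,.083)); print('dish',f(196,148,.018))
h=f(405,247,.113); s=f(468,283,.071); print('holder',h,'screw tip',s,'dir',np.degrees(np.arctan2(*(s-h)[[1,0]])),np.linalg.norm((s-h)[:2]))
print('barrel top of holder', f(407,268,.083))
W=cloud(d,ci)
for x,y in[(405,247),(465,283),(601,422)]: print(W[int(round(y/3.5)),int(round(200+x/3.5))].round(4))
im,d,ci=ld('t0')
g=lambda x,y,z: ray(ci,200+(x+.5)/5-.5,140+(y+.5)/5-.5,z)
print('top: post',g(441,337,.123),'holder',g(316,290,.113),'dish',g(196,277,.018),'red',g(620,322,.105))
```

```text
screws [0.5635 0.3912 0.008 ] [0.5018 0.4048 0.008 ] [0.508 0.143 0.008] [0.4471 0.1565 0.008 ]
axis [0.21663521 0.97625262] 77.48852059768328 ctr [0.50510951 0.27388684] post= [0.48561234 0.18602411] dish [0.52460668 0.36174958]
post top [0.48587405 0.18638137 0.123     ]
barreltop [0.48525066 0.18557757 0.083     ]
dish [0.52458693 0.36067075 0.018     ]
holder [0.51208385 0.26610691 0.113     ] screw tip [0.51386575 0.24287596 0.071     ] dir -85.61379722920535 0.023299191096978464
barrel top of holder [0.50916083 0.26449834 0.083     ]
[0.5116 0.2651 0.1131]
[0.5125 0.2431 0.078 ]
[0.4853 0.1857 0.1253]
top: post [0.48530306 0.1862073  0.123     ] holder [0.51266267 0.26626188 0.113     ] dish [0.52373038 0.36229384 0.018     ] red [0.49851927 0.07575358 0.105     ]
```

Run:
```python
from h import *
im,d,ci=ld('t0'); W=cloud(d,ci).reshape(-1,3); W=W[~np.isnan(W[:,2])]
def mx(x0,x1,y0,y1):
    m=(W[:,0]>x0)&(W[:,0]<x1)&(W[:,1]>y0)&(W[:,1]<y1); return round(W[m,2].max(),3)
for x in np.arange(.36,.72,.03): print(round(x,2),[mx(x,x+.03,y,y+.05) for y in np.arange(-.4,.42,.05)])
go([0.511,0.2655,0.17],3)
```

```text
0.36 [np.float64(0.015), np.float64(0.016), np.float64(0.014), np.float64(0.015), np.float64(0.015), np.float64(0.015), np.float64(0.016), np.float64(0.013), np.float64(0.013), np.float64(0.012), np.float64(0.015), np.float64(0.015), np.float64(0.015), np.float64(0.014), np.float64(0.013), np.float64(0.014), np.float64(0.012)]
0.39 [np.float64(0.013), np.float64(0.014), np.float64(0.014), np.float64(0.014), np.float64(0.014), np.float64(0.016), np.float64(0.015), np.float64(0.014), np.float64(0.014), np.float64(0.016), np.float64(0.013), np.float64(0.013), np.float64(0.015), np.float64(0.013), np.float64(0.012), np.float64(0.014), np.float64(0.013)]
0.42 [np.float64(0.014), np.float64(0.015), np.float64(0.014), np.float64(0.013), np.float64(0.013), np.float64(0.012), np.float64(0.013), np.float64(0.012), np.float64(0.012), np.float64(0.016), np.float64(0.015), np.float64(0.017), np.float64(0.013), np.float64(0.015), np.float64(0.014), np.float64(0.014), np.float64(0.012)]
0.45 [np.float64(0.013), np.float64(0.026), np.float64(0.012), np.float64(0.013), np.float64(0.016), np.float64(0
[... 2497 characters left out ...]
.float64(0.034)]
0.69 [np.float64(0.074), np.float64(0.077), np.float64(0.077), np.float64(0.076), np.float64(0.077), np.float64(0.076), np.float64(0.006), np.float64(0.109), np.float64(0.149), np.float64(0.149), np.float64(0.151), np.float64(0.151), np.float64(0.15), np.float64(0.035), np.float64(0.035), np.float64(0.035), np.float64(0.034)]
t 2.25 tcp [0.4036 0.2157 0.3343] yjaw -67.89 xdown [-9.e-04  6.e-04 -1.e+00] w 0.0921 F [ 0.16 -1.53 -0.85] T [-0.01 -0.04  0.03]
shift in present tool axes [ 0.1643 -0.0055 -0.1184]
turn [-7.089e+01 -0.000e+00  7.000e-02] shift in final axes [ 0.1643  0.1099 -0.0441]
turn [1.0911e+02 8.0000e-02 0.0000e+00] shift in final axes [ 0.1643 -0.1099  0.0441]
```

step_arm(
  plan=[
    {"angular": [-8.5,0,0],"xyz": [0,0,0],"hand": 0.75},
    {"angular": [-8.5,0,0],"xyz": [0,0,0],"hand": 0.75},
    {"angular": [-8.5,0,0],"xyz": [0,0,0],"hand": 0.75},
    {"angular": [-8.5,0,0],"xyz": [0,0,0],"hand": 0.75},
    {"angular": [-8.5,0,0],"xyz": [0,0,0],"hand": 0.75},
    {"angular": [-8.5,0,0],"xyz": [0,0,0],"hand": 0.75},
    {"angular": [-8.5,0,0],"xyz": [0,0,0],"hand": 0.75},
    {"angular": [-8.5,0,0],"xyz": [0,0,0],"hand": 0.75},
  ],
)

```text
time_s: 3.05
tcp_pos: [0.4049, 0.212, 0.3342]
orientation: [1.208, 1.209, -1.21]
ft_force: [-1.3, 0.2, 0.3]
gripper_width: 0.0691
```

step_arm(
  plan=[
    {"angular": [-3,0,0],"xyz": [0.01,0.02,-0.008],"hand": 0.75},
    {"angular": [0,0,0],"xyz": [0.02,0.03,-0.012],"hand": 0.75},
    {"angular": [0,0,0],"xyz": [0.03,0.03,-0.012],"hand": 0.75},
    {"angular": [0,0,0],"xyz": [0.03,0.03,-0.012],"hand": 0.75},
    {"angular": [0,0,0],"xyz": [0,0,0],"hand": 0.75},
    {"angular": [0,0,0],"xyz": [0,0,0],"hand": 0.75},
  ],
)

```text
time_s: 3.65
tcp_pos: [0.5125, 0.2608, 0.2431]
orientation: [1.171, 1.234, -1.177]
ft_force: [0.1, -0.4, 0.4]
gripper_width: 0.0693
```

Run:
```python
from h import *
go([0.5115,0.2655,0.046],3); cap('wrist','w2')
```

```text
t 3.65 tcp [0.5125 0.2608 0.2431] yjaw 2.76 xdown [-3.6e-03 -9.0e-04 -1.0e+00] w 0.0693 F [ 0.05 -0.38  0.42] T [-0.01 -0.06 -0.04]
shift in present tool axes [ 0.1971 -0.     -0.0049]
turn [-0.24  0.04  0.21] shift in final axes [ 0.1971 -0.0007 -0.0047]
turn [ 1.7976e+02  3.3000e-01 -6.0000e-02] shift in final axes [0.1971 0.0007 0.0047]
```

View pics/w2.png

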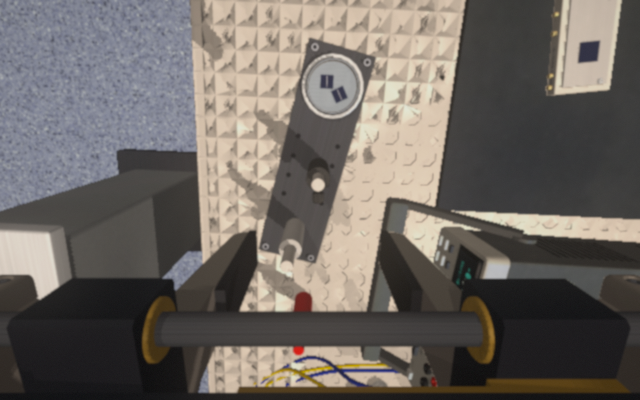

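Run:
```python
from h import *
im,d,ci=ld('w2')
print(ray(ci,318,184.5,.113), ray(ci,333,85,.018))
c=cv2.resize(im[130:270,250:390],None,fx=4,fy=4,interpolation=cv2.INTER_CUBIC)
cv2.imwrite('pics/w2a.png',c[:,:,::-1])
```

```text
[0.51223649 0.26723795 0.113     ] [0.52452309 0.36396013 0.018     ]
```

View pics/w2a.png

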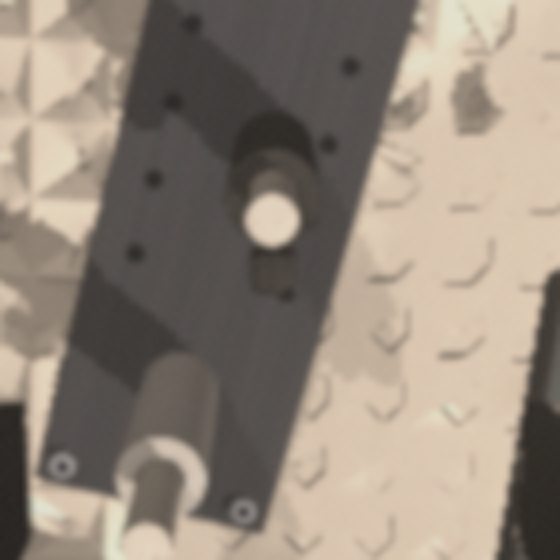

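step_arm(
  plan=[
    {"angular": [0,0,0.2],"xyz": [0.03,0,-0.003],"hand": 0.75},
    {"angular": [0,0,0],"xyz": [0.03,0,-0.0025],"hand": 0.75},
    {"angular": [0,0,0],"xyz": [0.03,0,0],"hand": 0.75},
    {"angular": [0,0,0],"xyz": [0.03,0,0],"hand": 0.75},
    {"angular": [0,0,0],"xyz": [0.03,0,0],"hand": 0.75},
    {"angular": [0,0,0],"xyz": [0.03,0,0],"hand": 0.75},
    {"angular": [0,0,0],"xyz": [0.017,0,0],"hand": 0.75},
    {"angular": [0,0,0],"xyz": [0,0,0],"hand": 0.75},
  ],
)

```text
time_s: 4.5
tcp_pos: [0.5126, 0.2663, 0.0474]
orientation: [1.174, 1.229, -1.172]
ft_force: [-0.9, 0.1, 0.6]
gripper_width: 0.0692
```

Run:
```python
from h import *
go([0.5118,0.2662,0.046],3)
```

```text
t 4.5 tcp [0.5126 0.2663 0.0474] yjaw 2.79 xdown [ 0.0028 -0.0014 -1.    ] w 0.0692 F [-0.9   0.14  0.62] T [-0.04 -0.06 -0.  ]
shift in present tool axes [ 0.0014 -0.0008  0.    ]
turn [-0.21  0.09 -0.15] shift in final axes [ 0.0014 -0.0008  0.    ]
turn [ 1.7979e+02 -2.4000e-01 -1.3000e-01] shift in final axes [ 0.0014  0.0008 -0.    ]
```

Aligned; close with 30 N.

step_arm(
  newtons=30,
  plan=[
    {"angular": [0,0,0],"xyz": [0,-0.0007,0],"hand": 0.2},
    {"angular": [0,0,0],"xyz": [0,0,0],"hand": 0.15},
    {"angular": [0,0,0],"xyz": [0,0,0],"hand": 0},
    {"angular": [0,0,0],"xyz": [0,0,0],"hand": 0},
    {"angular": [0,0,0],"xyz": [0,0,0],"hand": 0},
    {"angular": [0,0,0],"xyz": [0,0,0],"hand": 0},
  ],
)

```text
time_s: 5.1
tcp_pos: [0.5124, 0.2675, 0.0477]
orientation: [1.175, 1.229, -1.17]
ft_force: [-0.4, 0.1, 2.3]
gripper_width: 0.0241
```

step_arm(
  plan=[
    {"angular": [0,0,0],"xyz": [-0.005,0,0],"hand": 0},
    {"angular": [0,0,0],"xyz": [-0.02,0,0],"hand": 0},
    {"angular": [0,0,0],"xyz": [-0.03,0,0],"hand": 0},
    {"angular": [0,0,0],"xyz": [-0.03,0,0],"hand": 0},
    {"angular": [0,0,0],"xyz": [-0.03,0,0],"hand": 0},
    {"angular": [0,0,0],"xyz": [-0.02,0,0],"hand": 0},
    {"angular": [0,0,0],"xyz": [0,0,0],"hand": 0},
  ],
)

```text
time_s: 5.8
tcp_pos: [0.5131, 0.2685, 0.1853]
orientation: [1.178, 1.228, -1.166]
ft_force: [0.0, -0.7, -1.8]
gripper_width: 0.0242
```

Run:
```python
from h import *
go([0.425,0.02,0.18],3); cap('wrist','w3')
```

```text
t 5.8 tcp [0.5131 0.2685 0.1853] yjaw 2.81 xdown [ 0.0081  0.0023 -1.    ] w 0.0242 F [ 0.03 -0.72 -1.79] T [-0.   -0.09  0.03]
shift in present tool axes [ 0.004  -0.1003  0.2439]
turn [-0.19 -0.11 -0.47] shift in final axes [ 0.0053 -0.101   0.2435]
turn [ 1.7981e+02 -7.4000e-01  1.7000e-01] shift in final axes [ 0.0053  0.101  -0.2435]
```

View pics/w3.png

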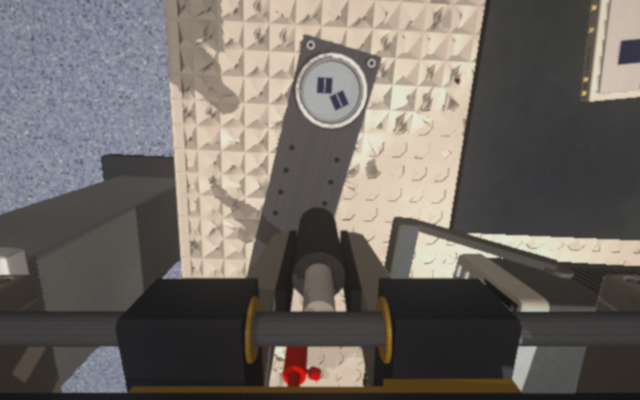

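step_arm(
  plan=[
    {"angular": [0,0,-0.45],"xyz": [0,-0.02,0.005],"hand": 0},
    {"angular": [0,0,0],"xyz": [0,-0.025,0.01],"hand": 0},
    {"angular": [0,0,0],"xyz": [0,-0.03,0.02],"hand": 0},
    {"angular": [0,0,0],"xyz": [0,-0.025,0.03],"hand": 0},
    {"angular": [0,0,0],"xyz": [0,0,0.04],"hand": 0},
    {"angular": [0,0,0],"xyz": [0,0,0.04],"hand": 0},
    {"angular": [0,0,0],"xyz": [0,0,0.04],"hand": 0},
    {"angular": [0,0,0],"xyz": [0,0,0.04],"hand": 0},
  ],
)

```text
time_s: 6.65
tcp_pos: [0.4217, 0.0359, 0.1816]
orientation: [1.17, 1.237, -1.178]
ft_force: [0.9, -0.2, -2.0]
gripper_width: 0.0239
```

step_arm(
  plan=[
    {"angular": [0,0,0],"xyz": [0,0,0.018],"hand": 0},
    {"angular": [0,0,0],"xyz": [0,0,0],"hand": 0},
    {"angular": [0,0,0],"xyz": [0,0,0],"hand": 0},
  ],
)

```text
time_s: 6.95
tcp_pos: [0.4232, 0.0201, 0.182]
orientation: [1.171, 1.237, -1.177]
ft_force: [0.1, 1.1, -1.2]
gripper_width: 0.0243
```

Run:
```python
from h import *
go([0.425,0.02,0.041],3); cap('top','t3')
im,d,ci=ld('t3'); c=cv2.resize(im[140:260,270:430],None,fx=5,fy=5,interpolation=cv2.INTER_CUBIC)
cv2.imwrite('pics/t3a.png',c[:,:,::-1])
```

```text
t 6.95 tcp [0.4232 0.0201 0.182 ] yjaw 2.78 xdown [-6.e-03  6.e-04 -1.e+00] w 0.0243 F [ 0.14  1.12 -1.16] T [-0.04 -0.09  0.03]
shift in present tool axes [0.141  0.0027 0.0003]
turn [-0.22 -0.05  0.34] shift in final axes [1.41e-01 1.80e-03 1.00e-04]
turn [1.7978e+02 5.4000e-01 8.0000e-02] shift in final axes [ 1.41e-01 -1.80e-03 -1.00e-04]
```

View pics/t3a.png

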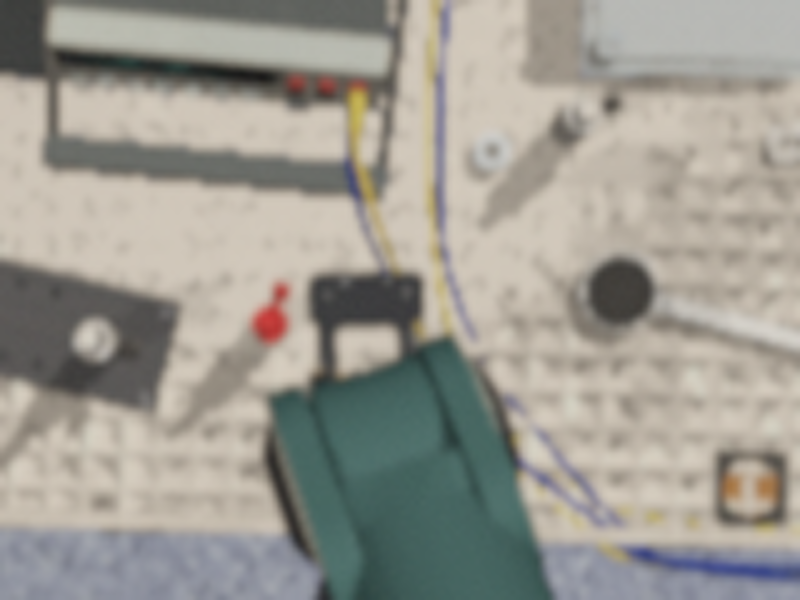

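step_arm(
  plan=[
    {"angular": [0,0,0.3],"xyz": [0.03,0,0],"hand": 0},
    {"angular": [0,0,0],"xyz": [0.03,0,0],"hand": 0},
    {"angular": [0,0,0],"xyz": [0.03,0,0],"hand": 0},
    {"angular": [0,0,0],"xyz": [0.025,0,0],"hand": 0},
    {"angular": [0,0,0],"xyz": [0.015,0,0],"hand": 0},
    {"angular": [0,0,0],"xyz": [0.006,0,0],"hand": 0},
    {"angular": [0,0,0],"xyz": [0,0,0],"hand": 0},
    {"angular": [0,0,0],"xyz": [0,0,0],"hand": 0},
  ],
)

```text
time_s: 7.8
tcp_pos: [0.4244, 0.0206, 0.0474]
orientation: [1.173, 1.232, -1.17]
ft_force: [-0.1, -0.0, -1.8]
gripper_width: 0.0242
```

Run:
```python
from h import *
go([0.425,0.02,0.0395],3)
```

```text
t 7.8 tcp [0.4244 0.0206 0.0474] yjaw 2.89 xdown [ 1.8e-03  4.0e-04 -1.0e+00] w 0.0242 F [-0.08 -0.02 -1.81] T [-0.05 -0.11  0.03]
shift in present tool axes [0.0079 0.0006 0.0007]
turn [-0.11 -0.02 -0.1 ] shift in final axes [0.0079 0.0006 0.0007]
turn [ 1.7989e+02 -1.6000e-01  2.0000e-02] shift in final axes [ 0.0079 -0.0006 -0.0007]
```

step_arm(
  plan=[
    {"angular": [0,0,0],"xyz": [0.004,0,0],"hand": 0},
    {"angular": [0,0,0],"xyz": [0.002,0,0],"hand": 0},
    {"angular": [0,0,0],"xyz": [0.001,0,0],"hand": 0},
    {"angular": [0,0,0],"xyz": [0,0,0],"hand": 0},
  ],
)

```text
time_s: 8.2
tcp_pos: [0.4239, 0.0197, 0.0399]
orientation: [1.174, 1.231, -1.173]
ft_force: [-0.3, 0.0, -0.9]
gripper_width: 0.024
```

step_arm(
  plan=[
    {"angular": [0,0,0],"xyz": [0.001,0,0],"hand": 0},
    {"angular": [0,0,0],"xyz": [0.0005,0,0],"hand": 0},
    {"angular": [0,0,0],"xyz": [0,0,0],"hand": 0},
  ],
)

```text
time_s: 8.5
tcp_pos: [0.4242, 0.0198, 0.0396]
orientation: [1.172, 1.23, -1.173]
ft_force: [-5.1, -0.5, 17.0]
gripper_width: 0.0241
```

step_arm(
  plan=[
    {"angular": [0,0,0],"xyz": [-0.0008,0,0],"hand": 0},
    {"angular": [0,0,0],"xyz": [0,0,0],"hand": 0.35},
    {"angular": [0,0,0],"xyz": [0,0,0],"hand": 0.75},
    {"angular": [0,0,0],"xyz": [0,0,0],"hand": 0.75},
    {"angular": [0,0,0],"xyz": [-0.02,0,0],"hand": 0.75},
    {"angular": [0,0,0],"xyz": [-0.035,0,0],"hand": 0.75},
    {"angular": [0,0,0],"xyz": [-0.045,0,0],"hand": 0.75},
    {"angular": [0,0,0],"xyz": [-0.045,0,0],"hand": 0.75},
  ],
)

```text
time_s: 9.3
tcp_pos: [0.4232, 0.0202, 0.1852]
orientation: [1.173, 1.234, -1.172]
ft_force: [1.1, -0.3, -0.0]
gripper_width: 0.0686
```

step_arm(
  plan=[
    {"angular": [0,0,0],"xyz": [-0.04,0,0],"hand": 0.75},
    {"angular": [0,0,0],"xyz": [-0.03,0,0.03],"hand": 0.75},
    {"angular": [0,0,0],"xyz": [-0.02,0.01,0.045],"hand": 0.75},
    {"angular": [0,0,0],"xyz": [0,0.01,0.045],"hand": 0.75},
    {"angular": [0,0,0],"xyz": [0,0.01,0.045],"hand": 0.75},
    {"angular": [0,0,0],"xyz": [0,0.01,0.045],"hand": 0.75},
    {"angular": [0,0,0],"xyz": [0,0.01,0.045],"hand": 0.75},
    {"angular": [0,0,0],"xyz": [0,0,0],"hand": 0.75},
  ],
)

```text
time_s: 10.1
tcp_pos: [0.4859, -0.2392, 0.2728]
orientation: [1.18, 1.227, -1.18]
ft_force: [0.2, -0.2, 0.5]
gripper_width: 0.0689
```

Run:
```python
from h import *
go([0.51,-0.21,0.2],-13); cap('wrist','w4');cap('scene','s4')
im,d,ci=ld('s4'); 
c=cv2.resize(im[160:290,220:450],None,fx=3.4,fy=3.4,interpolation=cv2.INTER_CUBIC)
cv2.imwrite('pics/s4a.png',c[:,:,::-1])
```

```text
t 10.1 tcp [ 0.4859 -0.2392  0.2728] yjaw 2.27 xdown [ 4.e-04  1.e-04 -1.e+00] w 0.0689 F [ 0.24 -0.21  0.47] T [-0.03 -0.08 -0.01]
shift in present tool axes [ 0.0728  0.0252 -0.0282]
turn [ 1.527e+01 -1.000e-02 -2.000e-02] shift in final axes [ 0.0728  0.017  -0.0339]
turn [-1.6473e+02  3.0000e-02 -1.0000e-02] shift in final axes [ 0.0728 -0.017   0.0339]
```

View pics/w4.png

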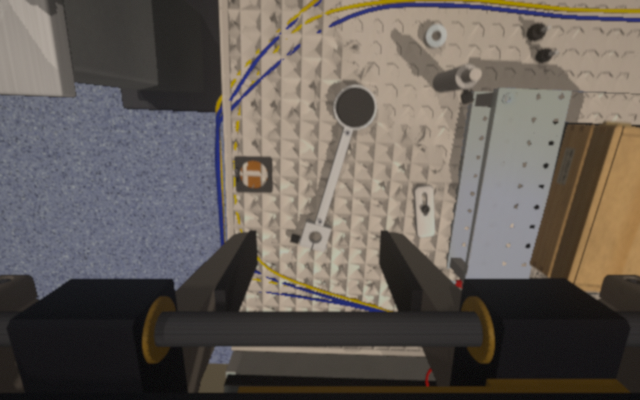

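View pics/s4a.png

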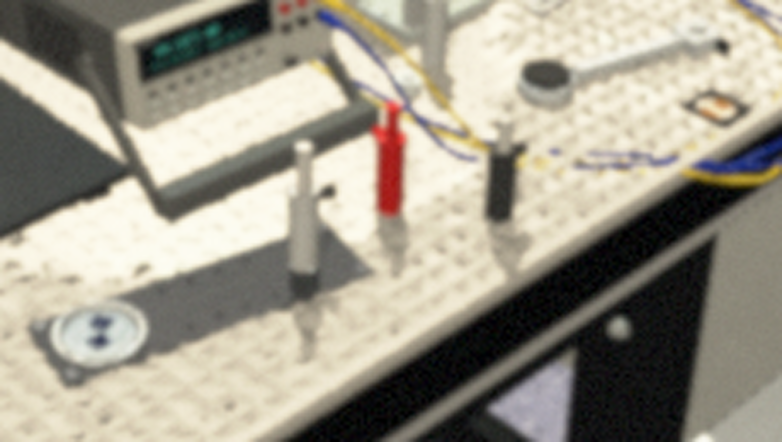

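Run:
```python
from h import *
im,d,ci=ld('w4')
c=cv2.resize(im[75:255,270:400],None,fx=3.3*1,fy=3.3,interpolation=cv2.INTER_CUBIC)
cv2.imwrite('pics/w4a.png',c[:,:,::-1])
W=cloud(d,ci)
g=cv2.cvtColor(im,cv2.COLOR_RGB2GRAY)
m=(g<85).astype(np.uint8); m[:, :330]=0;m[:,380:]=0;m[:80]=0;m[135:]=0
n,l,st,ce=cv2.connectedComponentsWithStats(m); k=1+st[1:,4].argmax(); print(st[k],ce[k],ray(ci,*ce[k],.026))
```

```text
[ 336   88   38   39 1141] [354.56704645 106.83786152] [ 0.52849684 -0.15856775  0.026     ]
```

View pics/w4a.png

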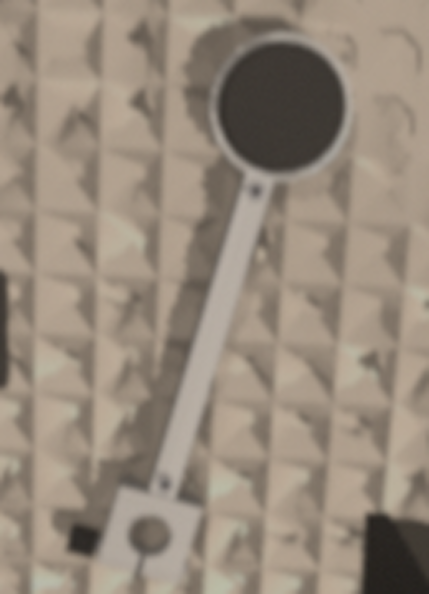

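Run:
```python
from h import *
im,d,ci=ld('w4')
f=lambda x,y,z: ray(ci,270+(x+.5)/3.3-.5,75+(y+.5)/3.3-.5,z)
s=f(281.5,105,.026); b=f(150,534,.02); 
p=f(255,188,.02); q=f(165,484,.02)
print(s,b,p,q)
for a,c in((s,b),(p,q)): 
    v=(a-c)[:2]; print(np.linalg.norm(v),np.degrees(np.arctan2(v[1],v[0])))
v=(s-b)[:2]/np.linalg.norm((s-b)[:2]); print('bal from b',b[:2]+.12*v,'from s',s[:2]-.06*v)
im,d,ci=ld('t0')
g=lambda x,y,z: ray(ci,350+(x+.5)/5-.5,140+(y+.5)/5-.5,z)
s=g(220,292,.026); b=g(480,362,.02); v=s-b; print('top',s,b,np.linalg.norm(v[:2]),np.degrees(np.arctan2(v[1],v[0])))
# sanity of wrist frame: holder placed
```

```text
[ 0.52894383 -0.15811347  0.026     ] [ 0.48634372 -0.33328939  0.02      ] [ 0.52150801 -0.18914196  0.02      ] [ 0.49173624 -0.31089197  0.02      ]
0.18028136809162326 76.33185870448305
0.12533723726739351 76.25900227829666
bal from b [ 0.51469947 -0.21668771] from s [ 0.51476596 -0.21641431]
top [ 0.5284157  -0.15721549  0.026     ] [ 0.4868665  -0.33350233  0.02      ] 0.18111704952971155 76.73794250283322
```

step_arm(
  plan=[
    {"angular": [8,0,0],"xyz": [0,0,0],"hand": 0.5},
    {"angular": [7.9,0,0],"xyz": [0,0,0],"hand": 0.5},
    {"angular": [0,0,0],"xyz": [0.04,0.012,-0.015],"hand": 0.5},
    {"angular": [0,0,0],"xyz": [0.04,0.011,-0.014],"hand": 0.5},
    {"angular": [0,0,0],"xyz": [0.04,0,0],"hand": 0.5},
    {"angular": [0,0,0],"xyz": [0.04,0,0],"hand": 0.5},
    {"angular": [0,0,0],"xyz": [0.02,0,0],"hand": 0.5},
    {"angular": [0,0,0],"xyz": [0,0,0],"hand": 0.5},
  ],
)

```text
time_s: 11.0
tcp_pos: [0.513, -0.2065, 0.0917]
orientation: [1.373, 1.099, -1.376]
ft_force: [-0.8, -0.5, -0.5]
gripper_width: 0.0456
```

Run:
```python
from h import *
go([0.5147,-0.2165,0.004],-13.6); cap('wrist','w5')
```

```text
t 11.0 tcp [ 0.513  -0.2065  0.0917] yjaw -12.91 xdown [-0.0043  0.003  -1.    ] w 0.0456 F [-0.82 -0.46 -0.55] T [-0.07 -0.06 -0.01]
shift in present tool axes [0.0877 0.0043 0.0096]
turn [ 0.69 -0.11  0.28] shift in final axes [0.0877 0.004  0.0093]
turn [-179.31   -0.44   -0.18] shift in final axes [ 0.0877 -0.004  -0.0093]
```

View pics/w5.png

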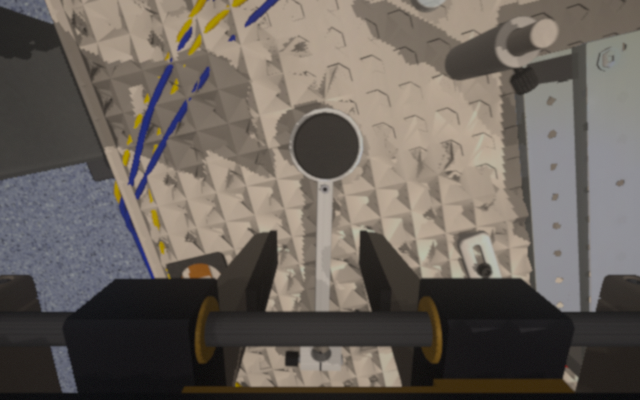

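Run:
```python
from h import *
im,d,ci=ld('w5')
g=cv2.cvtColor(im,cv2.COLOR_RGB2GRAY)
m=(g<85).astype(np.uint8); m[:, :290]=0;m[:,365:]=0;m[:105]=0;m[183:]=0
n,l,st,ce=cv2.connectedComponentsWithStats(m); k=1+st[1:,4].argmax(); print(st[k])
s=ray(ci,*ce[k],.026); b=ray(ci,321,352.5,.02);v=(s-b)[:2];print(s,b,np.linalg.norm(v),np.degrees(np.arctan2(v[1],v[0]))); v/=np.linalg.norm(v); print(s[:2]-.06*v)
for r in (210,240,270):
    print(r,np.where(g[r,300:345]>150)[0][[0,-1]]+300, ray(ci,322,r,.02))
```

```text
[ 293  113   65   66 3342]
[ 0.52967706 -0.15922322  0.026     ] [ 0.48657819 -0.33546458  0.02      ] 0.18143464806453374 76.25831910277593
[ 0.51542436 -0.21750581]
210 [300 331] [ 0.51628251 -0.20790637  0.02      ]
240 [300 342] [ 0.51078862 -0.23223814  0.02      ]
270 [301 338] [ 0.50500818 -0.25783899  0.02      ]
```

step_arm(
  plan=[
    {"angular": [0.8,-0.1,0.3],"xyz": [0.01,0.004,0.006],"hand": 0.5},
    {"angular": [0,0,0],"xyz": [0.015,0,0.004],"hand": 0.5},
    {"angular": [0,0,0],"xyz": [0.025,0,0],"hand": 0.5},
    {"angular": [0,0,0],"xyz": [0.02,0,0],"hand": 0.5},
    {"angular": [0,0,0],"xyz": [0.01,0,0],"hand": 0.5},
    {"angular": [0,0,0],"xyz": [0,0,0],"hand": 0.5},
    {"angular": [0,0,0],"xyz": [0,0,0],"hand": 0.5},
  ],
)

```text
time_s: 11.75
tcp_pos: [0.5177, -0.2202, 0.0146]
orientation: [1.387, 1.078, -1.381]
ft_force: [-0.3, -1.2, -0.1]
gripper_width: 0.046
```

Run:
```python
from h import *
go([0.515,-0.217,0.003],-13.7)
```

```text
t 11.75 tcp [ 0.5177 -0.2202  0.0146] yjaw -13.89 xdown [ 0.0064 -0.0031 -1.    ] w 0.046 F [-0.28 -1.15 -0.1 ] T [-0.04 -0.08  0.04]
shift in present tool axes [ 0.0116 -0.0034 -0.0024]
turn [-0.19  0.09 -0.4 ] shift in final axes [ 0.0116 -0.0034 -0.0024]
turn [ 1.7981e+02 -6.2000e-01 -1.4000e-01] shift in final axes [0.0116 0.0034 0.0024]
```

step_arm(
  plan=[
    {"angular": [0,0,0],"xyz": [0.004,-0.002,-0.001],"hand": 0.5},
    {"angular": [0,0,0],"xyz": [0.003,-0.001,-0.001],"hand": 0.5},
    {"angular": [0,0,0],"xyz": [0.003,0,0],"hand": 0.5},
    {"angular": [0,0,0],"xyz": [0,0,0],"hand": 0.5},
  ],
)

```text
time_s: 12.15
tcp_pos: [0.5146, -0.2174, 0.0039]
orientation: [1.386, 1.079, -1.382]
ft_force: [-0.4, 0.0, -0.5]
gripper_width: 0.0461
```

Run:
```python
from h import *
go([0.515,-0.217,0.003],-13.7); cap('wrist','w6')
for i in range(3): s=ctrl.sense(); print(s['tcp_pos'],s['orientation'])
im,d,ci=ld('w6')
g=cv2.cvtColor(im,cv2.COLOR_RGB2GRAY)
```

```text
t 12.15 tcp [ 0.5146 -0.2174  0.0039] yjaw -13.88 xdown [ 0.0052 -0.0029 -1.    ] w 0.0461 F [-0.42  0.04 -0.5 ] T [-0.05 -0.04  0.  ]
shift in present tool axes [ 0.0009  0.0003 -0.0005]
turn [-0.18  0.09 -0.33] shift in final axes [ 0.0009  0.0003 -0.0005]
turn [ 1.7982e+02 -5.1000e-01 -1.4000e-01] shift in final axes [ 0.0009 -0.0003  0.0005]
[ 0.51472788 -0.21738454  0.00403358] [ 1.38632857  1.07878754 -1.38208884]
[ 0.51472788 -0.21738454  0.00403358] [ 1.38632857  1.07878754 -1.38208884]
[ 0.51472788 -0.21738454  0.00403358] [ 1.38632857  1.07878754 -1.38208884]
```

View pics/w6.png

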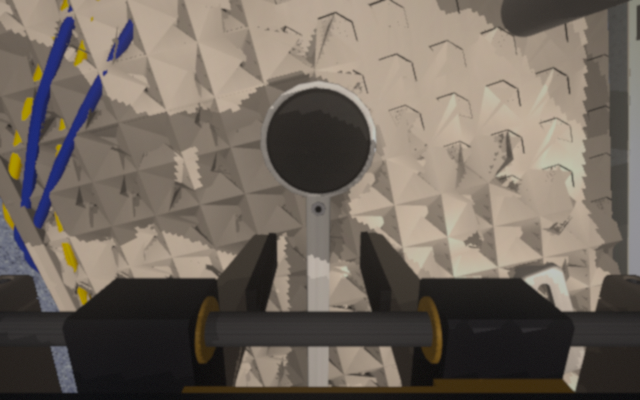

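step_arm(
  newtons=50,
  plan=[
    {"angular": [0,0,-0.3],"xyz": [0.001,0,0],"hand": 0.3},
    {"angular": [0,0,0],"xyz": [0,0,0],"hand": 0.15},
    {"angular": [0,0,0],"xyz": [0,0,0],"hand": 0},
    {"angular": [0,0,0],"xyz": [0,0,0],"hand": 0},
    {"angular": [0,0,0],"xyz": [0,0,0],"hand": 0},
    {"angular": [0,0,0],"xyz": [0,0,0],"hand": 0},
  ],
)

```text
time_s: 12.8
tcp_pos: [0.5148, -0.2174, 0.0031]
orientation: [1.385, 1.083, -1.386]
ft_force: [-0.2, 0.4, 1.1]
gripper_width: 0.0114
```

Run:
```python
from h import *
go([0.515,-0.217,0.003],-13.7); cap('wrist','w7'); cap('scene','s7')
```

```text
t 12.8 tcp [ 0.5148 -0.2174  0.0031] yjaw -13.89 xdown [ 4.0e-04 -1.7e-03 -1.0e+00] w 0.0114 F [-0.16  0.4   1.09] T [-0.06 -0.05 -0.05]
shift in present tool axes [ 0.0001  0.0001 -0.0005]
turn [-0.19  0.09 -0.04] shift in final axes [ 0.0001  0.0001 -0.0005]
turn [ 1.7981e+02 -7.0000e-02 -1.4000e-01] shift in final axes [ 0.0001 -0.0001  0.0005]
```

View pics/w7.png

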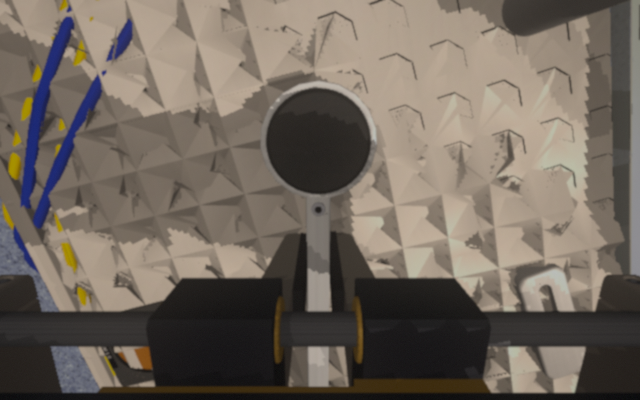

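step_arm(
  plan=[
    {"angular": [0,0,0],"xyz": [-0.005,0,0],"hand": 0},
    {"angular": [0,0,0],"xyz": [-0.015,0,0],"hand": 0},
    {"angular": [0,0,0],"xyz": [-0.025,0,0],"hand": 0},
    {"angular": [0,0,0],"xyz": [-0.035,0,0],"hand": 0},
    {"angular": [0,0,0],"xyz": [-0.035,0,0],"hand": 0},
    {"angular": [0,0,0],"xyz": [-0.035,0,0],"hand": 0},
    {"angular": [0,0,0],"xyz": [-0.02,0,0],"hand": 0},
    {"angular": [0,0,0],"xyz": [0,0,0],"hand": 0},
  ],
)

```text
time_s: 13.7
tcp_pos: [0.5166, -0.2176, 0.177]
orientation: [1.385, 1.077, -1.382]
ft_force: [-0.1, -1.3, -2.8]
gripper_width: 0.0114
```

Run:
```python
from h import *
go([0.515,-0.217,0.18],-13.7); cap('wrist','w8')
from h import ld
for t in('w7','w8'):
    im,d,ci=ld(t); g=cv2.cvtColor(im,cv2.COLOR_RGB2GRAY)
    m=(g<75).astype(np.uint8); m[:, :255]=0;m[:,385:]=0;m[:75]=0;m[205:]=0
    n,l,st,ce=cv2.connectedComponentsWithStats(m); k=1+st[1:,4].argmax(); print(t,st[k],ce[k], np.nanmedian(d[110:160,300:340]))
```

```text
t 13.7 tcp [ 0.5166 -0.2176  0.177 ] yjaw -13.88 xdown [ 0.0063 -0.0049 -1.    ] w 0.0114 F [-0.06 -1.33 -2.83] T [-0.08 -0.14  0.06]
shift in present tool axes [-0.003  -0.0017 -0.0002]
turn [-0.18  0.19 -0.42] shift in final axes [-0.003  -0.0017 -0.0002]
turn [179.82  -0.66  -0.29] shift in final axes [-0.003   0.0017  0.0002]
w7 [ 266   88  105  106 8620] [317.85092807 140.90638051] 0.14452301
w8 [ 266   89  105  105 8555] [317.77159556 140.88007013] 0.14449869
```

View pics/w8.png

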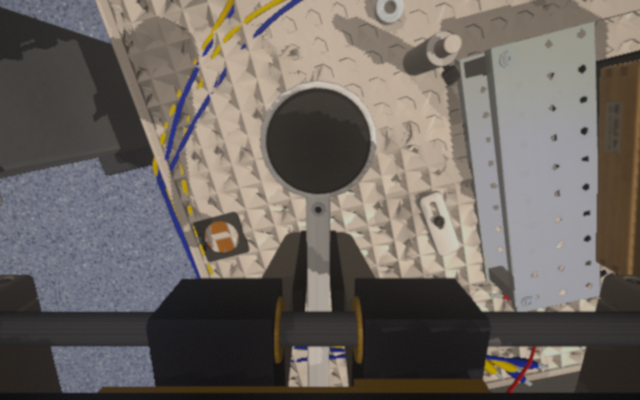

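step_arm(
  plan=[
    {"angular": [-1.4,0,0],"xyz": [-0.01,-0.004,-0.015],"hand": 0},
    {"angular": [0,0,0],"xyz": [-0.01,-0.006,-0.025],"hand": 0},
    {"angular": [0,0,0],"xyz": [-0.005,-0.009,-0.038],"hand": 0},
    {"angular": [0,0,0],"xyz": [0,-0.009,-0.038],"hand": 0},
    {"angular": [0,0,0],"xyz": [0,-0.009,-0.038],"hand": 0},
    {"angular": [0,0,0],"xyz": [0,-0.009,-0.038],"hand": 0},
    {"angular": [0,0,0],"xyz": [0,-0.009,-0.038],"hand": 0},
    {"angular": [0,0,0],"xyz": [0,-0.009,-0.038],"hand": 0},
  ],
)

```text
time_s: 14.55
tcp_pos: [0.5088, 0.0611, 0.1968]
orientation: [1.364, 1.1, -1.369]
ft_force: [0.2, 0.5, -3.7]
gripper_width: 0.0115
```

step_arm(
  plan=[
    {"angular": [0,0,0],"xyz": [0,-0.009,-0.038],"hand": 0},
    {"angular": [0,0,0],"xyz": [0,-0.009,-0.038],"hand": 0},
    {"angular": [0,0,0],"xyz": [0,-0.009,-0.038],"hand": 0},
    {"angular": [0,0,0],"xyz": [0,-0.009,-0.038],"hand": 0},
    {"angular": [0,0,0],"xyz": [0,-0.009,-0.035],"hand": 0},
    {"angular": [0,0,0],"xyz": [0,-0.006,-0.025],"hand": 0},
    {"angular": [0,0,0],"xyz": [0,0,0],"hand": 0},
    {"angular": [0,0,0],"xyz": [0,0,0],"hand": 0},
  ],
)

```text
time_s: 15.35
tcp_pos: [0.5048, 0.2772, 0.1962]
orientation: [1.362, 1.099, -1.368]
ft_force: [-0.1, -0.0, -3.5]
gripper_width: 0.0113
```

Run:
```python
from h import *
go([0.5115,0.3035,0.15],-12.5); cap('wrist','w9'); cap('scene','s9'); cap('top','t9')
im,d,ci=ld('s9'); 
c=cv2.resize(im[140:290,200:400],None,fx=4,fy=4,interpolation=cv2.INTER_CUBIC)
cv2.imwrite('pics/s9a.png',c[:,:,::-1])
im,d,ci=ld('t9'); c=cv2.resize(im[140:260,200:360],None,fx=5,fy=5,interpolation=cv2.INTER_CUBIC)
cv2.imwrite('pics/t9a.png',c[:,:,::-1])
```

```text
t 15.35 tcp [0.5048 0.2772 0.1962] yjaw -12.29 xdown [-0.0022 -0.0026 -1.    ] w 0.0113 F [-0.06 -0.05 -3.46] T [-0.05 -0.13  0.06]
shift in present tool axes [ 0.0461  0.001  -0.0272]
turn [0.21 0.17 0.09] shift in final axes [ 0.0462  0.0008 -0.0271]
turn [-1.7979e+02 -1.5000e-01  2.7000e-01] shift in final axes [ 0.0462 -0.0008  0.0271]
```

View pics/s9a.png

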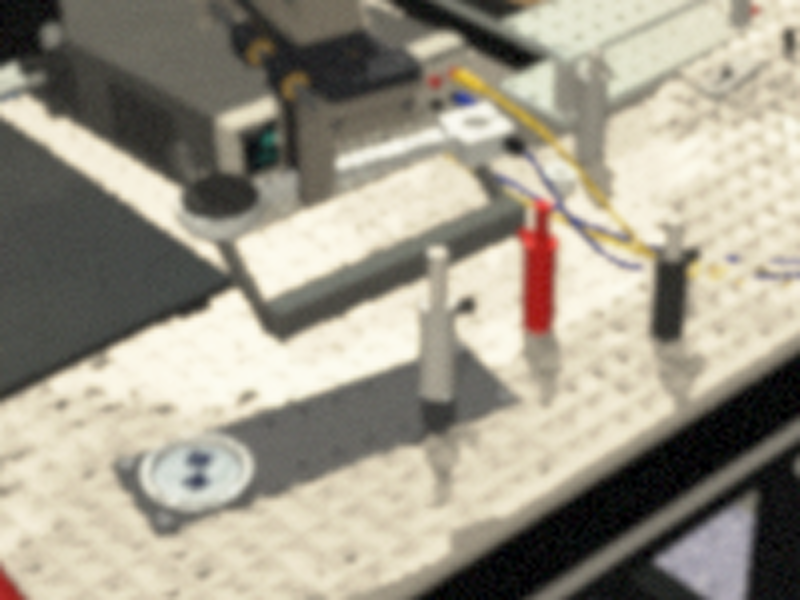

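View pics/t9a.png

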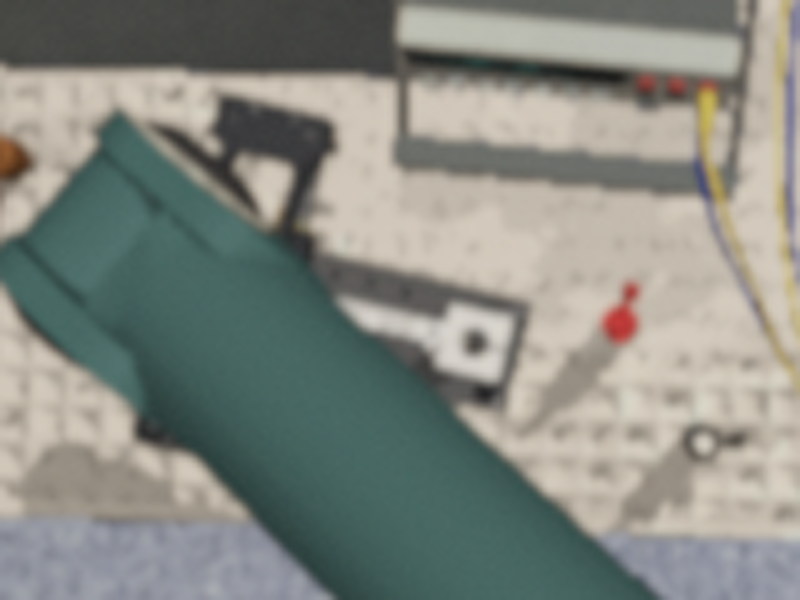

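View pics/w9.png

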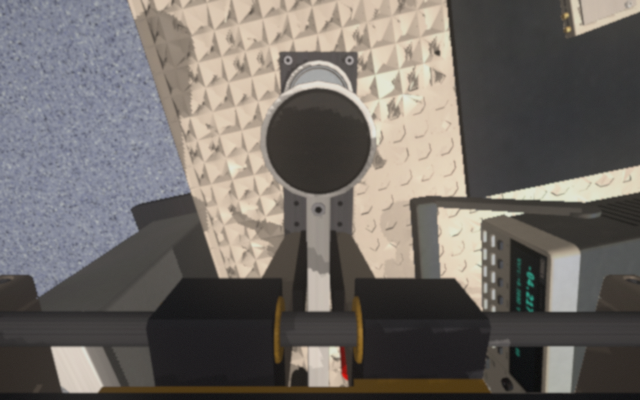

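Run:
```python
from h import *
im,d,ci=ld('t9')
g=lambda x,y,z: ray(ci,200+(x+.5)/5-.5,140+(y+.5)/5-.5,z)
b=g(476,341,.213); t=np.array([.5048,.2772]); print(b, b[:2]-t, -.12*np.array([.2130,.977]))
sub=im[140:260,200:360]; 
# block corners: bright mask
gg=cv2.cvtColor(im,cv2.COLOR_RGB2GRAY).astype(int); print(gg[198:220,286:308])
```

```text
[0.4811148  0.15752495 0.213     ] [-0.0236852  -0.11967505] [-0.02556 -0.11724]
[[ 91  89  89  90  93  97 100 106 113 122 132 145 151 157 166 176 183 185
  185 186 184 181]
 [ 90  90  91  92 100 100  98  94  93  97  99 106 112 119 130 142 151 157
  166 173 181 184]
 [ 91  91  94 110 134 137 132 122 113 104  96  90  88  90  94 101 112 123
  132 148 168 182]
 [ 91  89  99 134 170 182 178 168 158 144 130 118 110 102  99  98 100 104
  108 128 159 179]
 [100  96 111 154 192 204 204 199 193 185 177 167 157 148 141 132 120 109
  107 127 162 181]
 [135 130 143 175 201 211 211 210 208 205 202 199 194 188 184 171 143 113
  104 133 171 186]
 [175 174 182 195 207 211 209 206 203 202 206 209 210 207 204 191 156 111
   99 138 177 191]
 [191 194 203 208 210 208 199 186 177 176 189 204 211 213 210 195 156 108
  108 151 185 197]
 [191 197 207 212 211 202 182 153 131 131 155 186 206 212 208 189 148 105
  124 166 193 201]
 [194 199 206 210 209 197 169 129  96  91 117 163 197 208 203 180 135 104
  133 174 194 201]
 [193 196 202 208 208 194 164 121  84  78  99 145 185 199 193 166 120 102
  134 170 187 1
[... 327 characters left out ...]
7 211 210 200 167 119 104 140
  179 194 193 192]
 [ 94 133 161 176 186 194 200 204 207 208 211 211 209 195 157 112 113 152
  185 200 202 202]
 [ 72  91 109 126 144 160 172 181 188 195 200 205 202 185 145 108 130 172
  195 203 204 204]
 [ 65  66  73  85 100 115 125 136 148 159 171 181 181 165 128 109 145 184
  198 200 199 199]
 [ 65  68  74  80  87  91  94  98 102 105 117 131 134 125 106 118 161 188
  196 192 189 186]
 [ 71  75  83  88  90  90  89  89  80  64  61  71  76  82  93 129 175 197
  198 192 185 176]
 [ 73  76  84  88  90  91  90  89  74  54  40  41  54  75  95 138 184 203
  203 196 188 176]
 [ 73  75  79  86  92  94  94  91  80  61  49  49  71  94 105 145 187 204
  203 192 184 174]]
```

step_arm(
  plan=[
    {"angular": [0,0,0],"xyz": [0.01,0,-0.013],"hand": 0},
    {"angular": [0,0,0],"xyz": [0.02,0.001,-0.014],"hand": 0},
    {"angular": [0,0,0],"xyz": [0.015,0,0],"hand": 0},
    {"angular": [0,0,0],"xyz": [0,0,0],"hand": 0},
    {"angular": [0,0,0],"xyz": [0,0,0],"hand": 0},
  ],
)

```text
time_s: 16.0
tcp_pos: [0.5135, 0.3013, 0.1521]
orientation: [1.367, 1.096, -1.37]
ft_force: [0.2, 0.6, -3.2]
gripper_width: 0.0117
```

Run:
```python
from h import *
go([0.5115,0.3035,0.0961],-12.5); cap('scene','s10'); cap('top','t10'); cap('wrist','w10')
im,d,ci=ld('s10'); 
c=cv2.resize(im[140:290,200:400],None,fx=4,fy=4,interpolation=cv2.INTER_CUBIC)
cv2.imwrite('pics/s10a.png',c[:,:,::-1])
im,d,ci=ld('t10'); c=cv2.resize(im[190:230,260:320],None,fx=12,fy=12,interpolation=cv2.INTER_CUBIC)
cv2.imwrite('pics/t10a.png',c[:,:,::-1])
```

```text
t 16.0 tcp [0.5135 0.3013 0.1521] yjaw -12.55 xdown [-3.0e-04 -2.6e-03 -1.0e+00] w 0.0117 F [ 0.24  0.57 -3.2 ] T [ 0.   -0.07  0.02]
shift in present tool axes [ 0.056  -0.0024 -0.0019]
turn [-0.05  0.15 -0.01] shift in final axes [ 0.056  -0.0024 -0.0017]
turn [ 1.7995e+02 -2.0000e-02 -2.4000e-01] shift in final axes [0.056  0.0024 0.0017]
```

View pics/s10a.png

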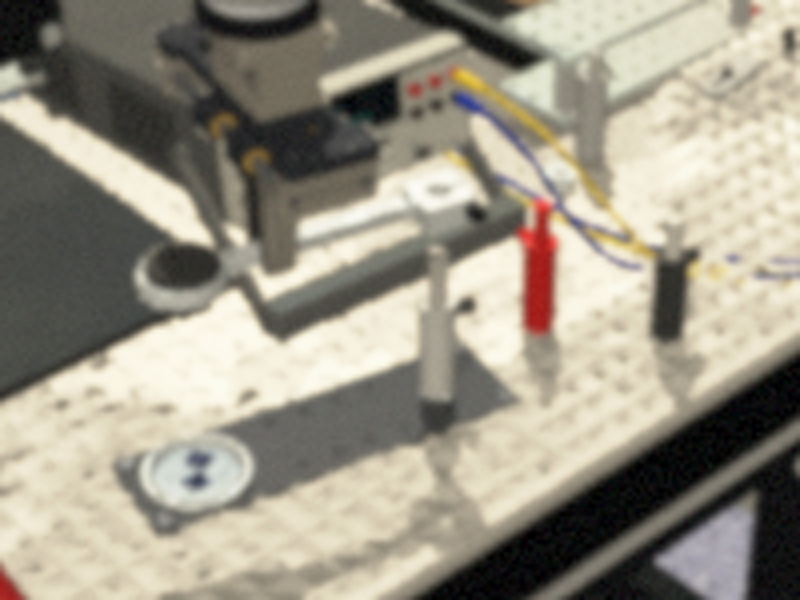

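View pics/t10a.png

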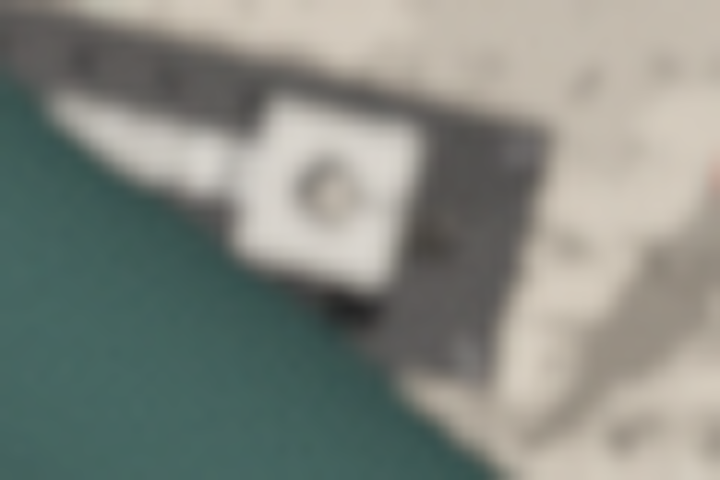

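Run:
```python
from h import *
im,d,ci=ld('t10')
g=cv2.cvtColor(im[190:230,260:320],cv2.COLOR_RGB2GRAY); G=cv2.resize(g,None,fx=12,fy=12,interpolation=cv2.INTER_CUBIC)
m=(G>150).astype(np.uint8); m[:,:225]=0;m[:,440:]=0;m[:85]=0;m[310:]=0
cs,_=cv2.findContours(m,cv2.RETR_EXTERNAL,cv2.CHAIN_APPROX_NONE); c=max(cs,key=cv2.contourArea); r=cv2.minAreaRect(c); print(r)
f=lambda x,y,z: ray(ci,260+(x+.5)/12-.5,190+(y+.5)/12-.5,z)
print('block ctr',f(*r[0],.169)); print('bore', f(334,190,.169)); print('post proj crop',(proj(ci,[.4855,.1863,.123])+.5-[260,190])*12-.5)
c0=f(320,180,.169);print(c0)
```

```text
((311.6366882324219, 186.85140991210938), (192.1291046142578, 161.52005004882812), 13.877531051635742)
block ctr [0.48946327 0.18887257 0.169     ]
bore [0.48884346 0.18328987 0.169     ]
post proj crop [338.76709588 208.7269114 ]
[0.49122703 0.18685347 0.169     ]
```

step_arm(
  plan=[
    {"angular": [0,0,0],"xyz": [0.005,-0.0027,-0.0017],"hand": 0},
    {"angular": [0,0,0],"xyz": [0.01,0,0],"hand": 0},
    {"angular": [0,0,0],"xyz": [0.003,0,0],"hand": 0},
    {"angular": [0,0,0],"xyz": [0,0,0],"hand": 0},
    {"angular": [0,0,0],"xyz": [0,0,0],"hand": 0},
  ],
)

```text
time_s: 16.65
tcp_pos: [0.5111, 0.3048, 0.1341]
orientation: [1.367, 1.097, -1.368]
ft_force: [0.3, 0.6, -3.1]
gripper_width: 0.011
```

Run:
```python
from h import *
go([0.5115,0.3035,0.0961],-12.5); cap('scene','s11'); cap('top','t11')
im,d,ci=ld('s11'); 
a=cv2.resize(im[175:255,280:350],None,fx=6,fy=6,interpolation=cv2.INTER_CUBIC)
im,d,ci=ld('t11'); c=cv2.resize(im[190:230,270:305],None,fx=12,fy=12,interpolation=cv2.INTER_CUBIC)
print((proj(ci,[.4855,.1863,.123])+.5-[270,190])*12-.5+[420,0])
cv2.imwrite('pics/c11.png',np.hstack([a[:480,:,::-1],c[:480,:,::-1]])[:, :800])
```

```text
t 16.65 tcp [0.5111 0.3048 0.1341] yjaw -12.48 xdown [ 1.0e-04 -1.7e-03 -1.0e+00] w 0.011 F [ 0.27  0.65 -3.14] T [-0.08 -0.03 -0.02]
shift in present tool axes [0.038  0.0006 0.0011]
turn [ 0.02  0.09 -0.03] shift in final axes [0.038  0.0006 0.0012]
turn [-1.7998e+02  4.0000e-02  1.4000e-01] shift in final axes [ 0.038  -0.0006 -0.0012]
[638.76709588 208.7269114 ]
```

View pics/c11.png

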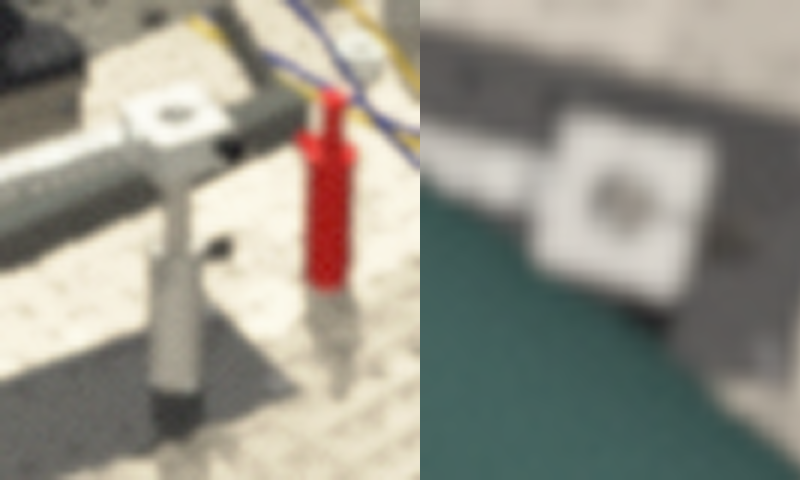

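Run:
```python
from h import *
im,d,ci=ld('t11')
print((proj(ci,[.4855,.1863,.151])+.5-[270,190])*12-.5+[420,0])
G=cv2.resize(cv2.cvtColor(im[190:230,270:305],cv2.COLOR_RGB2GRAY),None,fx=12,fy=12,interpolation=cv2.INTER_CUBIC)
m=(G<165).astype(np.uint8); m[:,:165]=0;m[:,240:]=0;m[:165]=0;m[250:]=0
n,l,st,ce=cv2.connectedComponentsWithStats(m); k=1+st[1:,4].argmax(); print(st[k],ce[k]+[420,0])
c=ce[k]; print(ray(ci,270+(c[0]+.5)/12-.5,190+(c[1]+.5)/12-.5,.151))
```

```text
[628.37229407 205.34532927]
[ 173  176   59   55 2181] [620.59238881 202.83906465]
[0.48607461 0.18828335 0.151     ]
```

step_arm(
  plan=[
    {"angular": [0,0,0],"xyz": [0,0,0.0015],"hand": 0},
    {"angular": [0,0,0],"xyz": [0.006,0,0],"hand": 0},
    {"angular": [0,0,0],"xyz": [0.006,0,0],"hand": 0},
    {"angular": [0,0,0],"xyz": [0.006,0,0],"hand": 0},
    {"angular": [0,0,0],"xyz": [0,0,0],"hand": 0},
  ],
)

```text
time_s: 17.25
tcp_pos: [0.5102, 0.3027, 0.1149]
orientation: [1.365, 1.097, -1.37]
ft_force: [0.0, 0.2, -3.3]
gripper_width: 0.0114
```

Run:
```python
from h import *
go([0.5115,0.3035,0.0961],-12.5)
```

```text
t 17.25 tcp [0.5102 0.3027 0.1149] yjaw -12.49 xdown [-0.0015 -0.0028 -1.    ] w 0.0114 F [ 0.02  0.17 -3.29] T [-0.05 -0.11 -0.04]
shift in present tool axes [ 0.0188  0.0011 -0.0012]
turn [0.01 0.17 0.05] shift in final axes [ 0.0188  0.0011 -0.0011]
turn [-1.7999e+02 -8.0000e-02  2.7000e-01] shift in final axes [ 0.0188 -0.0011  0.0011]
```

step_arm(
  plan=[
    {"angular": [0,0,0],"xyz": [0.005,0.0007,-0.0004],"hand": 0},
    {"angular": [0,0,0],"xyz": [0.005,0,0],"hand": 0},
    {"angular": [0,0,0],"xyz": [0.005,0,0],"hand": 0},
    {"angular": [0,0.1,0],"xyz": [0.0036,0,0],"hand": 0},
    {"angular": [0,0,0],"xyz": [0,0,0],"hand": 0},
    {"angular": [0,0,0],"xyz": [0,0,0],"hand": 0},
  ],
)

```text
time_s: 17.85
tcp_pos: [0.5116, 0.3035, 0.0976]
orientation: [1.368, 1.098, -1.367]
ft_force: [0.4, 0.2, -2.9]
gripper_width: 0.0114
```

Run:
```python
from h import *
go([0.5115,0.3035,0.0961],-12.5); cap('scene','s12'); cap('top','t12'); cap('wrist','w12')
im,d,ci=ld('s12'); 
a=cv2.resize(im[175:255,280:350],None,fx=6,fy=6,interpolation=cv2.INTER_CUBIC)
c4=cv2.resize(im[150:290,220:350],None,fx=4,fy=4,interpolation=cv2.INTER_CUBIC); cv2.imwrite('pics/s12a.png',c4[:,:,::-1])
print('scene proj top of post, holder top, block top/bottom centre',[((proj(ci,p)+.5-[280,175])*6).round(0) for p in([.4855,.1863,.123],[.4855,.1863,.083],[.4855,.1863,.113],[.4855,.1863,.093])])
im,d,ci=ld('t12'); c=cv2.resize(im[190:230,270:305],None,fx=12,fy=12,interpolation=cv2.INTER_CUBIC)
cv2.imwrite('pics/c12.png',np.hstack([a[:480,:,::-1],c[:480,:,::-1]])[:, :800])
im,d,ci=ld('w12'); g=cv2.cvtColor(im,cv2.COLOR_RGB2GRAY)
m=(g<75).astype(np.uint8); m[:, :255]=0;m[:,385:]=0;m[:75]=0;m[205:]=0
n,l,st,ce=cv2.connectedComponentsWithStats(m); k=1+st[1:,4].argmax(); print(st[k],ce[k])
```

```text
t 17.85 tcp [0.5116 0.3035 0.0976] yjaw -12.49 xdown [ 8.e-04  2.e-04 -1.e+00] w 0.0114 F [ 0.38  0.15 -2.89] T [-0.01 -0.04  0.05]
shift in present tool axes [ 0.0015 -0.0001  0.    ]
turn [ 0.01 -0.02 -0.04] shift in final axes [ 0.0015 -0.0001  0.    ]
turn [-1.7999e+02  6.0000e-02 -3.0000e-02] shift in final axes [ 0.0015  0.0001 -0.    ]
scene proj top of post, holder top, block top/bottom centre [array([180., 165.]), array([180., 239.]), array([180., 183.]), array([180., 220.])]
[ 267   89  103  105 8530] [317.81113716 141.00644783]
```

View pics/c12.png

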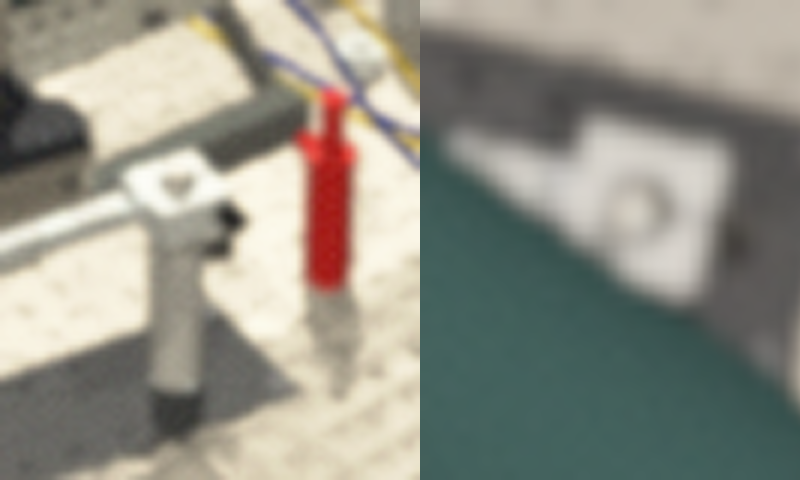

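View pics/s12a.png

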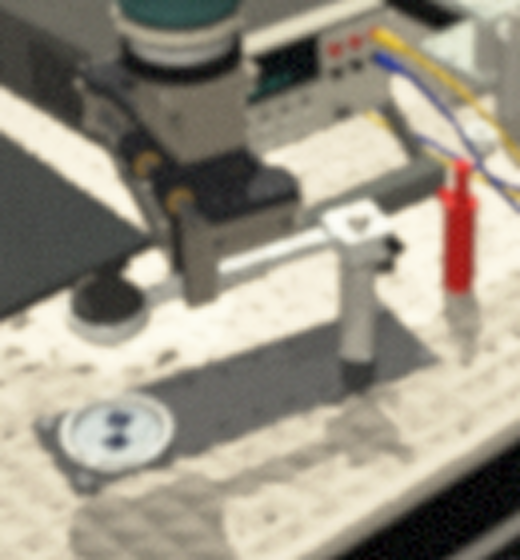

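View pics/w12.png

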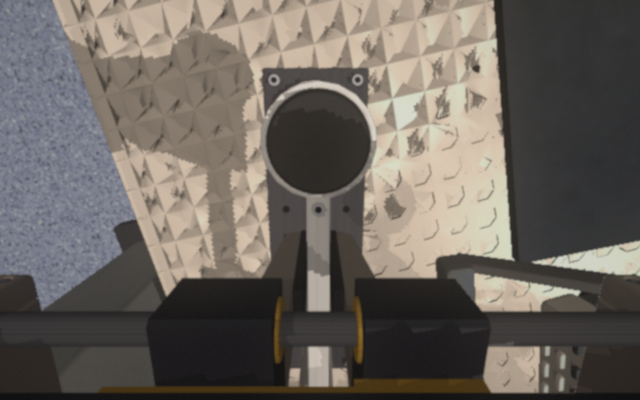

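step_arm(
  plan=[
    {"angular": [0,0,0],"xyz": [0.0014,0,0],"hand": 0},
    {"angular": [0,0,0],"xyz": [0,0,0],"hand": 0},
    {"angular": [0,0,0],"xyz": [0,0,0],"hand": 0},
    {"angular": [0,0,0],"xyz": [0,0,0],"hand": 0},
    {"angular": [0,0,0],"xyz": [0,0,0],"hand": 0},
    {"angular": [0,0,0],"xyz": [0,0,0],"hand": 0},
  ],
)

```text
time_s: 18.6
tcp_pos: [0.5117, 0.3034, 0.0962]
orientation: [1.368, 1.098, -1.367]
ft_force: [0.1, -0.7, -2.9]
gripper_width: 0.0114
```

Run:
```python
from h import *
go([0.5115,0.3035,0.0961],-12.5); cap('top','t13'); cap('scene','s13')
im,d,ci=ld('t13')
f=lambda x,y,z: ray(ci,270+(x-420+.5)/12-.5,190+(y+.5)/12-.5,z)
c=cv2.resize(im[190:230,270:305],None,fx=14,fy=14,interpolation=cv2.INTER_CUBIC)
for p,cc in((.113,(255,0,0)),(.123,(0,255,0))):
    q=(proj(ci,[.4855,.1863,p])+.5-[270,190])*14-.5; cv2.circle(c,tuple(int(a) for a in q.round()),2,cc,-1)
cv2.imwrite('pics/c13.png',c[:,:,::-1])
```

```text
t 18.6 tcp [0.5117 0.3034 0.0962] yjaw -12.49 xdown [ 9.e-04  0.e+00 -1.e+00] w 0.0114 F [ 0.09 -0.75 -2.9 ] T [ 0.02 -0.06  0.  ]
shift in present tool axes [ 0.0001 -0.0002 -0.    ]
turn [ 0.01 -0.01 -0.05] shift in final axes [ 0.0001 -0.0002 -0.    ]
turn [-1.7999e+02  8.0000e-02 -2.0000e-02] shift in final axes [0.0001 0.0002 0.    ]
```

View pics/c13.png

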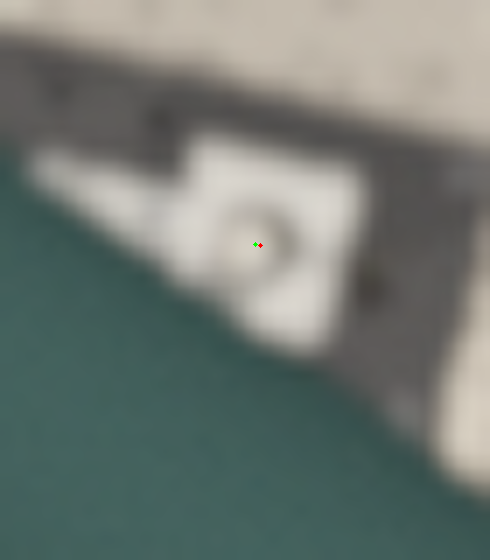

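View pics/s13.png

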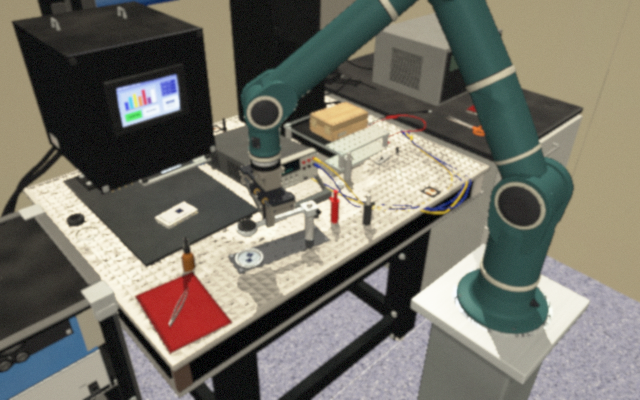

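```bash
python3 -c "
from h import *
print(ctrl.close_job())"
```

```text
the job is handed in; nothing more can be done
None
```

The job is handed in at about 18.7 s on the robot's clock, with both parts done. No check failed, and the hand-in itself gives no verdict.

- **Loose holder:** the black holder stands upright on the open table at about (0.424, 0.020). That is roughly 17 cm from the stand's post and further from the dish. I did not touch the red look-alike or the other things.
- **Detector arm:** it is gripped at its balance point and did not slip when lifted. Its clamp is over the post with the clamp centre at about 103 mm, half-way down the bare steel. The bar is level to about 0.1° and points at the dish, so the sensor is above it.
- **Carried, not set down:** the wrist force is about 2.9 N downward, close to the arm's 3.2 N weight, with side force under 1 N. That suggests the clamp is not resting on or pressing against the stand.
- **Small disagreement:** the overhead picture showed the bore up to about 1–2 mm off the position from the wrist reading while I was lining up. In the last picture the post looked about 1 mm off the bore's centre, inside the 3 mm clearance all round.

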